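# Pack out the hold-down strap of a grinding fixture

### The arm

A 6-joint arm with a two-finger parallel gripper is mounted at the origin on the work surface. World frame = base frame: x ahead of the robot, y to its left, z up, the work surface at z = 0. Lengths are in mm, angles in rad, forces in N, time in s.
With the tool pointing down it reaches from about 350 to 875 mm from the base axis. Payload 4.2 kg.
Tool frame: the origin (TCP) lies on the mounting face of the last link; the fingertips stand 173 mm ahead of it and the grasp point (between the pads) lies grip_point_offset ahead of it (grip_point_offset is the distance from the TCP to the grasp point, in mm); z points along the fingers, y is the line along which they close (so a half turn about z gives the same grasp; the last joint's range is limited). The gripper opens to 85 mm and grips with 20 to 120 N. Pads are 22 mm wide; open, the fingers measure 114 mm over their backs; the gripper's body (76 mm by 85 mm) begins 54 mm behind the grasp point. The pads swing forward as they close: fully open they stand 13 mm farther back than shut.
Start: joints at [-0.978, 0.385, 0.008, 0, -1.194, -0.259], TCP at [204.787, -590.476, 404.712] pointing down, gripper open.
Joint ranges: [-3.14, 3.14], [-1.21, 2.06], [-1.07, 1.41], [-3.16, 2.05], [-2.99, -0.16], [-3.1, 3.1]. Speed limits (rad/s): [2.79, 2.79, 3.14, 3.14, 3.14, 3.14].

### API

Orientations are given as a unit quaternion [x, y, z, w].
In Python, from bench import read_state, get_image, job_done, recognise, place_of, grip_point_offset gives the robot as it stands. The module is installed in compiled form; this text tells all that it offers.
- The arm moves only by the tool carry_out, never from a script. Its arguments are lists of equal length, an entry for each row: "slide": the shift along the tool's x, y, z in m, a list of three; "roll": the turn about the tool's z in degrees; "claw": the finger opening in m, from 0 to 0.0854. A call has 1 to 8 rows; each row is the pose to reach, as a shift and turn from the pose commanded when the call began, along the tool's axes at that moment; what a row does not reach only later rows make up. A row lasts 1/8 s, in which the tool goes at most 62.5 mm and 10.7 degrees, less where a joint would pass 70% of its speed; a pose out of reach is approached as far as the arm can. A call with a gripper value outside its range is refused whole. The fingers move at their own pace and stop on an object; the grip force is fixed at half the most. Time passes only in rows, so rows that repeat a pose let the fingers close. It gives the time, the measured TCP pose, the force, the opening and the grip force at its end, in the units of the state.
- read_state(): the state, without advancing time (a new reading comes with each control period).
- get_image(name): name is "side" or "top"; returns a dict with "img" (400x640x3 uint8, red, green, blue), "z_map" (400x640 float32, mm along the optical axis (not along the pixel's ray), 0 where there is no reading), "mtx" (3x3 intrinsics, pixels), "world_from_camera" (4x4, takes a point from camera to world coordinates). Camera axes: x right, y up, looking along -z (the intrinsics and any distortion apply to the point x, -y, -z); pixel columns grow to the right and rows downward; lengths in mm; the calibration is good to about 2 mm. A picture is of the moment at which its call begins.
- job_done(): hands the job in; it is judged then, once.
Trained networks look in a picture, given as the dict that the camera call returned (one of the last four; its "shot" number tells which), for a name from the list of things; names that differ only in an ending like _2 or _b are one class to them, and where a whole thing is asked for, a point or a joint stands for the part that bears it (a point fixed in the world has none). Each returns a list of dicts, best first, with "conf" (0 to 1); they miss things now and then, are a little off and sometimes report something else, mostly with a low value. They report only what shows in the picture. A call takes as long as a camera call. They do not tell look-alikes from the thing itself.
- recognise(picture, thing): "at" ([column, row] in pixels, amid what is visible of it).
- place_of(picture, thing): "at" ([column, row] in pixels: a listed point, or the origin of a listed thing).
The state is a dict: "clock": time; "joints": joint angles; "joint_vel": joint speeds; "joint_efforts": joint torques, N m; "position": TCP position; "ee_rot": TCP orientation; "contact_force": force on the tool from outside, world axes, zero at the start; "wrist_torque": the same for the moment, N m; "gripper_width": finger opening in mm; "grasp_force": force on a finger pad.
Only numpy, scipy, OpenCV 4.12 (cv2) and the standard library are available. Lean on these libraries where they do the work, as an engineer would, in place of code of your own. Each camera call takes 0.05 s, during which the arm holds its last target. There are 200 camera calls.

### The job

Pack out the gap under the hold-down strap of the green grinding fixture: while the strap stays swung up, set the two slotted steel plates on the fixture's seat one at a time, the second squarely on the first, both centred on the seat with their length along the strap. Then swing the strap over onto them and press down lightly on its nose to feel that it sits level and snug, and let go.

Things in the scene. Friction and masses are not known exactly. Their poses are not given: they have to be found in the camera images.
- plate_a_mid (a point): One slotted steel packing plate, a flat horseshoe 40 mm wide (its x), 60 mm long (its y), 16 mm thick, 240 g, flat on the bench; slot 14 mm wide, 34 mm deep, open at +y. Grip across the 40 mm. Point: its centre, half-way up (8 mm); z up. Both slotted plates are alike, take either first; a plain plate of that size and a round ring, not wanted, lie among them, 80 mm or more between centres
- plate_b_mid (a point): The other slotted steel packing plate, a flat horseshoe 40 mm wide (its x), 60 mm long (its y), 16 mm thick, 240 g, flat on the bench; slot 14 mm wide, 34 mm deep, open at +y. Grip across the 40 mm. Point: its centre, half-way up (8 mm); z up. Both slotted plates are alike, take either first; a plain plate of that size and a round ring, not wanted, lie among them, 80 mm or more between centres
- seat (a point): Centre of the seat's top face: bright steel block 66 mm (x) by 76 mm (y), 45 mm above the bench, on the green fixture fixed to the bench (base 15 mm high, 90 mm wide). z up. The hinge pillar stands on the -y side, its top 55 mm above this point; the hinge axis is parallel to x at y = -130 mm, 38 mm above this point. The strap, when down, runs along +y over the seat
- strap (a joint): Angle (rad) of the hold-down strap, a steel bar 36 mm wide, 12 mm thick, 450 g, hinge axis at half its thickness, free end 160 mm from the axis. 0 = level, underside 32 mm above the seat (= two plates); pi/2 = upright. Starts leaning back, away from the seat, at 1.63 to 1.83 (stop 1.95). Stiff, damped hinge: it stays up, but once pushed over below about 1.1 sinks by its weight in about 2 s
- nose (a point): Point to press, on the strap's upper face (upper when down), on its middle line, 145 mm from the hinge, 15 mm short of the free end. With the strap level it lies over the plates, 15 mm in +y from the seat's centre and 44 mm above the seat. y points along the strap to the free end, z out of the upper face
Things that resemble listed ones, but are neither listed nor needed, are in the scene too. What is shaped like the part that bears plate_a_mid but black, pink or red is not meant.

How it is judged:
By the outcome, as a careful person would: the job done as asked, in the order asked, and still so for the second after the job is handed in, with the robot touching nothing.
It also fails if it takes over 62 s, if anything falls off the work surface, if the arm or the gripper's body presses on something with over 40 N, if the wrist force passes 120 N, or if a joint passes its speed limit or range.

## Working session

There is one attempt and no reset: what is moved stays moved. The work goes in short steps, Python scripts to look and compute and a tool call to move; the robot and the scene stay as the last step left them, time stands still between calls to the robot, and variables do not carry over. Pictures are saved under pics/ and viewed, at most 10 in all, crops included, and the job is handed in when it is done.

Besides the shell and the picture viewer there is one more tool, called as name([rows], argument=value, ...), one row to a line, values as JSON. carry_out: Moves the arm, as the interface text tells. Its arguments: {"type":"object","properties":{"slide":{"type":"array"},"roll":{"type":"array"},"claw":{"type":"array"}},"required":["slide","roll","claw"]}

```bash
mkdir -p pics; cat > h.py <<'E'
import numpy as np, cv2
from bench import *
def world(p,uv,z=None):
    """pixel -> world, using depth map, or plane at height z"""
    K=p["mtx"];T=np.array(p["world_from_camera"])
    u,v=uv
    r=np.array([(u-K[0][2])/K[0][0],-(v-K[1][2])/K[1][1],-1.0])
    if z is None:
        ui,vi=int(round(u)),int(round(v))
        w=p["z_map"][max(0,vi-1):vi+2,max(0,ui-1):ui+2];w=w[w>0]
        d=np.median(w) if len(w) else np.nan
        return T[:3,:3]@(r*d)+T[:3,3]
    R=T[:3,:3]@r
    return T[:3,3]+R*(z-T[2,3])/R[2]
def cloud(p):
    K=p["mtx"];T=np.array(p["world_from_camera"]);d=p["z_map"]
    v,u=np.mgrid[:400,:640]
    P=np.stack([(u-K[0][2])/K[0][0]*d,-(v-K[1][2])/K[1][1]*d,-d],-1)
    return P@T[:3,:3].T+T[:3,3]
def save(p,n,box=None,s=1):
    im=p["img"][...,::-1]
    if box: im=im[box[1]:box[3],box[0]:box[2]]
    cv2.imwrite("pics/"+n,cv2.resize(im,None,fx=s,fy=s,interpolation=cv2.INTER_CUBIC))
E
python3 - <<'E'
from h import *
np.set_printoptions(precision=1,suppress=True)
s=read_state();print(s["position"],s["ee_rot"],s["gripper_width"],grip_point_offset)
t=get_image("top");sd=get_image("side")
save(t,"top1.png");save(sd,"side1.png")
print(t["mtx"],t["world_from_camera"],sd["world_from_camera"])
for n,p in(("top",t),("side",sd)):
    for th in("plate_a_mid","seat","strap","nose"):
        for f in (recognise,place_of):
            try:
                for r in f(p,th)[:5]: print(n,th,f.__name__,r["at"],r["conf"],world(p,r["at"]))
            except Exception as e: print(n,th,f.__name__,e)
E
```

```text
[ 204.7 -590.3  403.6] [-0.2  1.   0.  -0. ] 85.30384786519502 154.70000000000002
[[429.1   0.  318.7]
 [  0.  429.1 193.1]
 [  0.    0.    1. ]] [[ -0.    1.   -0.2 278.7]
 [ -1.   -0.    0.   77.4]
 [  0.    0.2   1.  877.8]
 [  0.    0.    0.    1. ]] [[ -1.    0.2  -0.2 241.9]
 [ -0.3  -0.6   0.8 840.5]
 [  0.    0.8   0.6 702.5]
 [  0.    0.    0.    1. ]]
top plate_a_mid call [321.3, 218.6] 0.92 [372.7  60.8  16.7]
top plate_a_mid call [222.1, 290.0] 0.92 [233.8 256.6  14.3]
top plate_a_mid call [253.0, 240.0] 0.7 [330.9 197.7  14.8]
top plate_a_mid call [270.4, 188.0] 0.58 [438.8 165.4   1.3]
top plate_a_mid call [270.0, 188.3] 0.97 [438.2 166.2   1.2]
top plate_a_mid call [253.8, 241.5] 0.9 [328.5 197.3   5.6]
top plate_a_mid call [221.0, 290.3] 0.8 [232.5 261.6   0.3]
top seat call [401.9, 156.3] 0.7 [ 501.4 -107.7   15.3]
top seat call [362.0, 154.1] 0.88 [498.6 -21.4  45.2]
top strap call [453.3, 132.6] 0.59 [ 498.9 -160.4  182.9]
top strap call it knows: nose, plate_a_mid, plate_b_mid, seat
top nose call [455.6, 136.6] 0.67 [ 488.5 -160.1  193.9]
side plate_a_mid call [321.3, 269.1] 0.94 [430.9 165.9   4. ]
side plate_a_mid call [409.8, 326.6] 0.9 [240.7 259.3   5.9]
side plate_a_mid call [360.0, 240.7] 0.79 [374.9  65.6   8.7]
side plate_a_mid call [368.5, 291.1] 0.61 [327.1 206.4  15. ]
side plate_a_mid call [319.1, 267.9] 0.97 [435.9 164.5   4.5]
side plate_a_mid call [369.6, 287.3] 0.93 [329.  181.8  -0.6]
side plate_a_mid call [411.7, 327.2] 0.88 [237.3 259.    5. ]
side plate_a_mid call [361.3, 238.6] 0.56 [372.6  64.9  14.6]
side seat call [327.8, 178.5] 0.72 [ 501.3 -131.2   13.4]
side seat call [318.5, 194.8] 0.83 [492.1 -19.   44.3]
side strap call [332.2, 118.5] 0.87 [ 501.  -156.6  165.3]
side strap call it knows: nose, plate_a_mid, plate_b_mid, seat
side nose call [334.2, 118.7] 0.86 [ 496.1 -156.1  165.8]
side nose call [337.0, 89.5] 0.9 [ 494.3 -166.3  233.9]
```

View pics/top1.png

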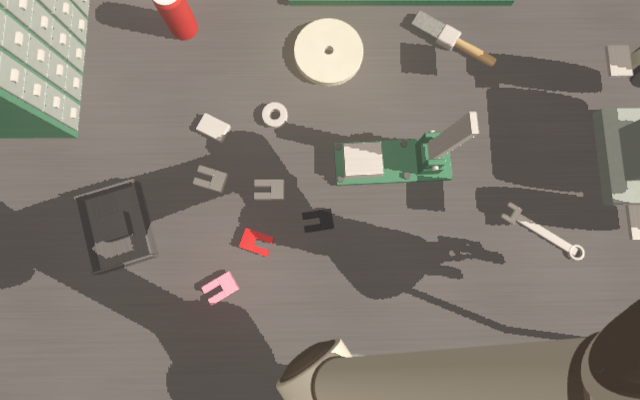

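View pics/side1.png

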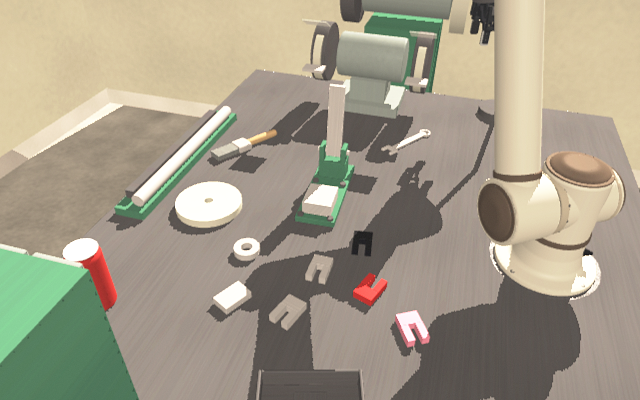

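The two grey steel horseshoes in the top view are at (269,189) and (210,179). These could be mistaken for them: black (318,221), red (256,242), pink (220,287), plain plate (213,127) and ring (275,115). The seat is at (362,160), with the strap leaning back towards (470,125). Next I'll take a close crop and measure poses from the depth clouds.

```bash
cat >> h.py <<'E'
def fit(P,img,c,rad,zlo,zhi):
    """min-area rect (world xy) of points near c with height zlo..zhi"""
    m=(np.hypot(P[...,0]-c[0],P[...,1]-c[1])<rad)&(P[...,2]>zlo)&(P[...,2]<zhi)
    q=P[m]
    r=cv2.minAreaRect(q[:,:2].astype(np.float32))
    # slot direction: from rect centre away from centroid
    return r,cv2.boxPoints(r),q.mean(0),np.median(q[:,2]),len(q)
E
python3 - <<'E'
from h import *
np.set_printoptions(precision=1,suppress=True)
t=get_image("top");sd=get_image("side")
save(t,"crop1.png",(180,90,490,270),2.5)
P=cloud(t);Q=cloud(sd)
for uv in((269,189),(210,179)):
    w=world(t,uv,8)
    for n,X in(("top",P),("side",Q)):
        r,b,c,z,k=fit(X,None,w,45,8,25)
        print(n,uv,w,"rect",np.array(r[0]),np.array(r[1]),r[2],"mean",c,"z",z,k)
w=np.array([495,-20])
for n,X in(("top",P),("side",Q)):
    r,b,c,z,k=fit(X,None,w,60,38,52);print(n,"seat",r,c,z,k)
    m=(abs(X[...,0]-500)<60)&(X[...,1]>-260)&(X[...,1]<-100)&(X[...,2]>110)
    q=X[m];print(n,"strap",q.min(0),q.max(0),len(q))
    for lo in range(110,260,20):
        k=q[(q[:,2]>=lo)&(q[:,2]<lo+20)]
        if len(k):print(lo,np.percentile(k,[3,50,97],axis=0).ravel())
E
```

```text
top (269, 189) [435.5 167.6   8. ] rect [433.5 167.9] [39.9 59.7] 0.07760044187307358 mean [433.2 165.1  15.3] z 15.373535839976455 496
side (269, 189) [435.5 167.6   8. ] rect [434.4 170.5] [40.9 64. ] 0.6207998394966125 mean [434.  169.8  14.2] z 14.438048586111222 420
top (210, 179) [457.2 289.2   8. ] rect [457.1 288.7] [61.3 40.3] 72.50028991699219 mean [455.8 285.5  15.2] z 15.298670331398057 486
side (210, 179) [457.2 289.2   8. ] rect [457.5 290.7] [61.9 41.4] 71.68991088867188 mean [456.7 290.5  14.2] z 14.513429130626605 573
top seat ((489.58636474609375, -22.665435791015625), (67.17328643798828, 76.13570404052734), 2.7918567657470703) [488.7 -22.3  44.7] 44.802262288557586 1241
top strap [ 476.7 -179.   110.1] [ 513.8 -148.9  244.4] 1035
110 [ 477.1 -159.7  110.5  491.3 -151.6  120.4  511.9 -149.8  129.5]
130 [ 477.2 -163.8  131.2  491.7 -154.1  140.2  511.3 -152.2  149.1]
150 [ 477.1 -166.2  150.9  491.6 -156.8  159.8  510.9 -154.4  169.3]
170 [ 477.6 -168.3  171.   491.9 -159.1  180.1  511.9 -157.2  188.8]
190 [ 477.7 -171.3  190.4  492.2 -161.7  200.2  511.9 -159.6  209.3]
210 [ 477.9 -174.1  210.5  492.  -164.5  220.3  511.6 -162.4  229.3]
230 [ 478.3 -177.5  230.9  495.2 -169.6  241.2  512.7 -165.   243.8]
side seat ((489.6989440917969, -21.25714874267578), (65.8968734741211, 81.29894256591797), 1.8462226390838623) [488.8 -17.3  43.4] 43.52904642684683 652
side strap [ 476.7 -178.   110.3] [ 514.3 -145.2  242.6] 903
110 [ 477.4 -155.1  111.   494.2 -151.2  120.3  510.8 -147.1  129.2]
130 [ 477.7 -158.9  130.5  493.6 -153.7  140.1  511.9 -149.8  149.5]
150 [ 477.8 -160.2  150.7  494.1 -156.   159.8  512.3 -152.7  169.1]
170 [ 478.  -163.9  170.5  494.2 -159.1  179.7  511.4 -153.8  189.5]
190 [ 477.7 -168.7  191.4  494.4 -161.2  200.8  512.6 -157.2  209.4]
210 [ 478.1 -169.3  210.6  493.7 -163.9  220.   511.6 -159.4  229.3]
230 [ 477.9 -175.8  230.6  494.8 -165.9  237.7  511.9 -162.3  241.8]
```

View pics/crop1.png

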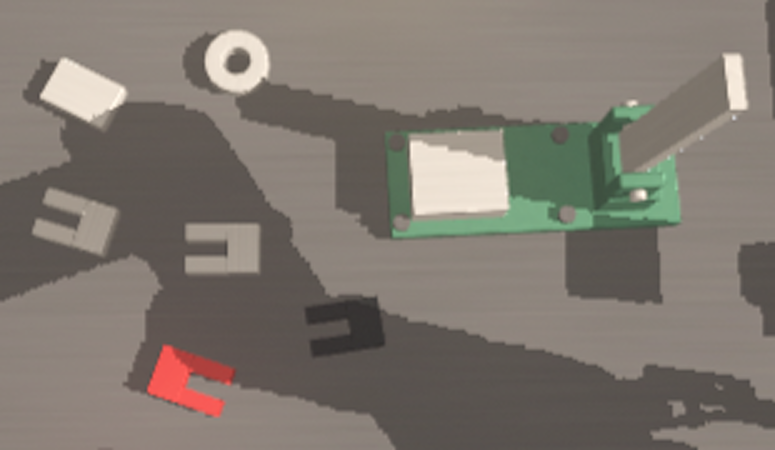

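The crop confirms the choice: two grey horseshoes, both with slots opening towards +y (left), and plate b turned slightly. Now a helper to turn world targets into slide and roll.

```bash
cat >> h.py <<'E'
from scipy.spatial.transform import Rotation as Ro
def go(xyz,yaw=None):
    """slide (m) and roll (deg) from measured pose to TCP xyz (mm) with tool y line at world angle yaw (deg)"""
    s=read_state();R=Ro.from_quat(s["ee_rot"]).as_matrix()
    d=R.T@(np.array(xyz)-s["position"])/1000
    cur=np.degrees(np.arctan2(R[1,1],R[0,1]))
    roll=None if yaw is None else -((yaw-cur+90)%180-90)
    print("slide",np.round(d,4),"roll",roll,"cur yaw",round(cur,2),"tilt",np.round(R[:,2],4),"pos",np.round(s["position"],1),"t",s["clock"])
E
python3 -c "
from h import *
go([434,168.5,250],0.2)"
```

```text
slide [-0.4652  0.642   0.1547] roll -71.07487441873337 cur yaw 109.13 tilt [-0.  0. -1.] pos [ 204.8 -590.5  404.7] t 0.9
```

carry_out([
  [-0.465, 0.642, 0],
  [-0.465, 0.642, 0],
  [-0.465, 0.642, 0],
  [-0.465, 0.642, 0],
  [-0.465, 0.642, 0],
  [-0.465, 0.642, 0],
  [-0.465, 0.642, 0],
  [-0.465, 0.642, 0],
], roll=[-71, -71, -71, -71, -71, -71, -71, -71], claw=[0.065, 0.065, 0.065, 0.065, 0.065, 0.065, 0.065, 0.065])

```text
clock: 1.9
position: [349.1, -109.9, 405.3]
ee_rot: [0.708, -0.706, 0.001, -0.001]
contact_force: [2.2, 0.3, -1.3]
gripper_width: 65.3
grasp_force: 0.0
```

```bash
python3 -c "
from h import *
go([434,168.5,220],0.2)"
```

```text
slide [-0.2782 -0.0853  0.1855] roll -0.035724910027852275 cur yaw -179.84 tilt [ 2.1e-03  1.0e-04 -1.0e+00] pos [ 349.1 -109.9  405.3] t 1.9
```

carry_out([
  [-0.278, -0.085, 0.0],
  [-0.278, -0.085, 0.0],
  [-0.278, -0.085, 0.04],
  [-0.278, -0.085, 0.1],
  [-0.278, -0.085, 0.16],
  [-0.278, -0.085, 0.185],
  [-0.278, -0.085, 0.185],
  [-0.278, -0.085, 0.185],
], roll=[0, 0, 0, 0, 0, 0, 0, 0], claw=[0.06, 0.06, 0.06, 0.06, 0.06, 0.06, 0.06, 0.06])

```text
clock: 2.9
position: [433.6, 166.7, 218.4]
ee_rot: [0.708, -0.706, -0.0, 0.002]
contact_force: [-0.0, -0.2, 1.4]
gripper_width: 60.0
grasp_force: 0.0
```

```bash
python3 - <<'E'
from h import *
np.set_printoptions(precision=1,suppress=True)
go([434,168.5,185],0.2)
sd=get_image("side");t=get_image("top")
X=cloud(sd)
m=(abs(X[...,0]-434)<70)&(abs(X[...,1]-168)<45)&(X[...,2]>20)&(X[...,2]<110)
q=X[m]
for lo in range(20,100,10):
    k=q[(q[:,2]>=lo)&(q[:,2]<lo+10)]
    if len(k):print(lo,len(k),k.min(0),k.max(0))
save(sd,"side2.png",(220,180,420,330),4)
E
```

```text
slide [-0. -0.  0.] roll -0.023452090312389373 cur yaw -179.82 tilt [-0. -0. -1.] pos [433.6 166.7 218.4] t 2.9
40 1 [462.5 172.2  50. ] [462.5 172.2  50. ]
50 43 [390.1 158.4  50.1] [474.6 178.1  59.9]
60 73 [388.7 155.5  60. ] [476.7 179.7  69.7]
70 79 [388.7 159.2  70.2] [476.5 180.2  80. ]
80 62 [387.8 157.1  80. ] [480.3 180.7  89.4]
90 117 [371.5 157.7  90.1] [494.1 182.8 100. ]
```

View pics/side2.png

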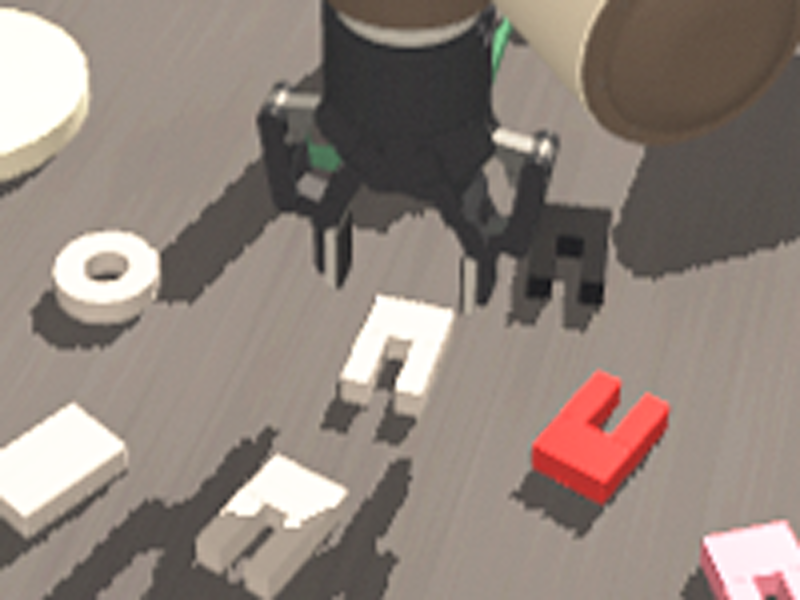

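carry_out([
  [-0.0015, 0, 0.03],
  [-0.0015, 0, 0.044],
  [-0.0015, 0, 0.044],
  [-0.0015, 0, 0.044],
  [-0.0015, 0, 0.044],
  [-0.0015, 0, 0.044],
  [-0.0015, 0, 0.044],
  [-0.0015, 0, 0.044],
], roll=[0, 0, 0, 0, 0, 0, 0, 0], claw=[0.06, 0.06, 0.06, 0.035, 0.03, 0.03, 0.03, 0.03])

```text
clock: 4.0
position: [434.1, 168.1, 177.6]
ee_rot: [0.708, -0.706, 0.0, -0.002]
contact_force: [0.9, -0.9, 5.1]
gripper_width: 38.2
grasp_force: 60.4
```

carry_out([
  [0, 0, -0.04],
  [0, 0, -0.09],
  [0, 0, -0.14],
  [0, 0, -0.14],
  [0, 0, -0.14],
], roll=[0, 0, 0, 0, 0], claw=[0.03, 0.03, 0.03, 0.03, 0.03])

```text
clock: 4.62
position: [432.8, 167.3, 315.5]
ee_rot: [0.708, -0.707, -0.0, 0.0]
contact_force: [-0.6, -0.6, -3.9]
gripper_width: 38.0
grasp_force: 62.1
```

```bash
python3 - <<'E'
from h import *
s=read_state();print(s["position"],s["gripper_width"],s["grasp_force"],s["contact_force"])
sd=get_image("side");t=get_image("top")
a=sd["img"][130:310,220:420,::-1];b=t["img"][100:280,180:380,::-1]
cv2.imwrite("pics/both3.png",cv2.resize(np.hstack([a,b]),None,fx=2,fy=2,interpolation=cv2.INTER_CUBIC))
E
```

```text
[432.82323127 167.27850613 315.52381494] 38.048156307158315 62.08613097667694 [-0.63822556 -0.60390585 -3.85089864]
```

View pics/both3.png

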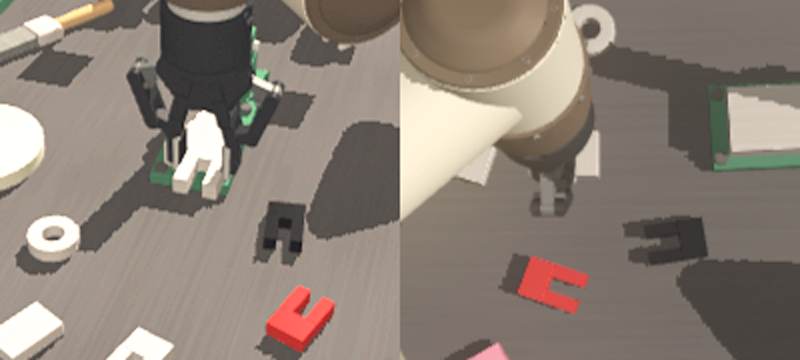

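The plate is held. I'll check its tilt and in-hand offset from the side depth map.

```bash
cat >> h.py <<'E'
def held(p):
    """plate in the hand, from points below the finger area, relative to TCP"""
    X=cloud(p);s=read_state();T=np.array(s["position"]);d=X-T
    hsv=cv2.cvtColor(p["img"],cv2.COLOR_RGB2HSV)
    m=(abs(d[...,0])<26)&(abs(d[...,1])<50)&(d[...,2]>-185)&(d[...,2]<-145)&(hsv[...,2]>125)
    q=d[m]
    top=q
    A=np.c_[q[:,:2],np.ones(len(q))]
    return q
E
python3 - <<'E'
from h import *
np.set_printoptions(precision=1,suppress=True)
q=held(get_image("side"))
print(len(q),q.min(0),q.max(0))
for lo in range(-36,40,6):
    k=q[(q[:,1]>=lo)&(q[:,1]<lo+6)]
    if len(k):print(lo,len(k),"x",np.percentile(k[:,0],[2,98]),"z",np.percentile(k[:,2],[2,50,98]))
E
```

```text
566 [ -26.   -29.7 -180.4] [  25.5   34.1 -145.1]
-30 29 x [-10.4  16.8] z [-164.4 -162.9 -160.7]
-24 30 x [-11.2  18.1] z [-164.2 -162.7 -160.4]
-18 38 x [-13.1  16.4] z [-164.5 -162.7 -160.7]
-12 46 x [-13.2  17.8] z [-172.1 -163.3 -161.3]
-6 70 x [-15.5  17.4] z [-177.8 -165.5 -161.4]
0 33 x [-18.2  18.1] z [-177.1 -163.3 -160.6]
6 86 x [-25.6  23. ] z [-177.2 -162.1 -145.7]
12 46 x [-25.8  18.2] z [-176.1 -162.7 -149.3]
18 48 x [-21.4  17.4] z [-176.3 -163.3 -161.1]
24 94 x [-21.5  17.2] z [-179.2 -168.9 -161.3]
30 46 x [-20.2  18.4] z [-177.4 -168.5 -161.7]
```

```bash
python3 -c "
from h import *
go([489.6,-22.5,250],2.3)"
```

```text
slide [ 0.19   -0.0563  0.0645] roll -2.195924837563325 cur yaw -179.9 tilt [-0.0028 -0.002  -1.    ] pos [433.1 167.5 314.3] t 4.775
```

carry_out([
  [0.05, -0.015, 0.0],
  [0.1, -0.03, 0.0],
  [0.15, -0.045, 0.0],
  [0.19, -0.056, 0.03],
  [0.19, -0.056, 0.064],
  [0.19, -0.056, 0.064],
  [0.19, -0.056, 0.064],
  [0.19, -0.056, 0.064],
], roll=[-2.3, -2.3, -2.3, -2.3, -2.3, -2.3, -2.3, -2.3], claw=[0.03, 0.03, 0.03, 0.03, 0.03, 0.03, 0.03, 0.03])

```text
clock: 5.78
position: [490.6, -21.3, 253.0]
ee_rot: [0.722, -0.691, 0.001, -0.001]
contact_force: [1.0, -0.2, -2.4]
gripper_width: 38.3
grasp_force: 62.1
```

```bash
python3 - <<'E'
from h import *
np.set_printoptions(precision=1,suppress=True)
np.set_printoptions(precision=4)
go([489.6,-22.5,228],2.3)
np.set_printoptions(precision=1)
for n in("side","top"):
    p=get_image(n);X=cloud(p);hsv=cv2.cvtColor(p["img"],cv2.COLOR_RGB2HSV)
    m=(abs(X[...,0]-489)<45)&(abs(X[...,1]+22)<50)&(X[...,2]>60)&(X[...,2]<96)&(hsv[...,2]>120)
    q=X[m];print(n,len(q),np.percentile(q,[2,50,98],axis=0).ravel() if len(q) else"")
E
```

```text
slide [0.0012 0.0011 0.025 ] roll 0.20734928206707082 cur yaw -177.49 tilt [ 0.0026  0.0005 -1.    ] pos [490.6 -21.3 253. ] t 5.775
side 364 [465.7 -48.3  74.4 493.  -11.4  89.1 510.9  11.3  93.2]
top 198 [465.3 -51.5  75.2 478.5  -0.6  90.1 508.    9.1  93.2]
```

carry_out([
  [0.001, 0.001, 0.015],
  [0.001, 0.001, 0.024],
  [0.001, 0.001, 0.026],
  [0.001, 0.001, 0.028],
  [0.001, 0.001, 0.028],
  [0.001, 0.001, 0.028],
], roll=[0, 0, 0, 0, 0, 0], claw=[0.03, 0.03, 0.03, 0.03, 0.03, 0.03])

```text
clock: 6.62
position: [489.2, -23.0, 224.0]
ee_rot: [0.722, -0.692, 0.0, -0.0]
contact_force: [0.0, 0.3, -2.5]
gripper_width: 38.1
grasp_force: 62.1
```

carry_out([
  [0, 0, 0.0015],
  [0, 0, 0.002],
  [0, 0, 0.002],
], roll=[0, 0, 0], claw=[0.03, 0.03, 0.03])

```text
clock: 7.0
position: [489.2, -23.0, 222.6]
ee_rot: [0.722, -0.692, 0.0, -0.0]
contact_force: [-2.5, 1.1, 4.8]
gripper_width: 38.1
grasp_force: 62.9
```

carry_out([
  [0, 0, 0],
  [0, 0, 0],
  [0, 0, 0],
  [0, 0, 0],
  [0, 0, -0.03],
  [0, 0, -0.06],
  [0, 0, -0.1],
  [0, 0, -0.1],
], roll=[0, 0, 0, 0, 0, 0, 0, 0], claw=[0.06, 0.06, 0.06, 0.06, 0.06, 0.06, 0.06, 0.06])

```text
clock: 8.0
position: [489.9, -22.9, 324.8]
ee_rot: [0.722, -0.692, 0.002, -0.003]
contact_force: [-0.4, 0.1, -0.3]
gripper_width: 60.2
grasp_force: 0.0
```

```bash
python3 -c "
from h import *
go([457.2,289,225],-18)"
```

```text
slide [-0.3129  0.0201  0.1   ] roll 20.454929287286745 cur yaw -177.55 tilt [ 0.0075  0.0015 -1.    ] pos [489.9 -22.9 324.8] t 8.0
```

carry_out([
  [-0.06, 0.004, 0],
  [-0.12, 0.008, 0],
  [-0.18, 0.012, 0],
  [-0.24, 0.016, 0],
  [-0.3, 0.02, 0.03],
  [-0.312, 0.02, 0.08],
  [-0.312, 0.02, 0.1],
  [-0.312, 0.02, 0.1],
], roll=[5, 10, 15, 20.4, 20.4, 20.4, 20.4, 20.4], claw=[0.06, 0.06, 0.06, 0.06, 0.06, 0.06, 0.06, 0.06])

```text
clock: 9.0
position: [455.1, 287.5, 219.1]
ee_rot: [-0.588, 0.809, -0.001, -0.003]
contact_force: [0.0, 0.0, 0.5]
gripper_width: 59.9
grasp_force: 0.0
```

```bash
python3 - <<'E'
from h import *
t=get_image("top");sd=get_image("side")
np.set_printoptions(precision=4,suppress=True)
go([457.2,289,176.5],-18)
np.set_printoptions(precision=1)
for n,p in(("top",t),("side",sd)):
    X=cloud(p)
    r,b,c,z,k=fit(X,None,(489,-22),60,53,70);print(n,"plate1",r,c,z,k)
a=sd["img"][150:330,220:420,::-1];b=t["img"][90:270,200:400,::-1]
cv2.imwrite("pics/both4.png",cv2.resize(np.hstack([a,b]),None,fx=2,fy=2,interpolation=cv2.INTER_CUBIC))
E
```

```text
slide [-0.0014 -0.0007  0.0453] roll 0.0326727311596926 cur yaw 162.03 tilt [ 0.0002 -0.0002 -1.    ] pos [456.1 287.9 221.8] t 9.1
top plate1 ((488.1549072265625, -23.0390625), (41.01361083984375, 59.960201263427734), 2.4258384704589844) [487.5 -25.1  60.6] 60.72762051535551 532
side plate1 ((0.0, 0.0), (0.0, 0.0), 0.0) [nan nan nan] nan 0h.py:30: RuntimeWarning: Mean of empty slice.
  return r,cv2.boxPoints(r),q.mean(0),np.median(q[:,2]),len(q)
  ret = um.true_divide(
  return _methods._mean(a, axis=axis, dtype=dtype,
  ret = ret.dtype.type(ret / rcount)
```

View pics/both4.png

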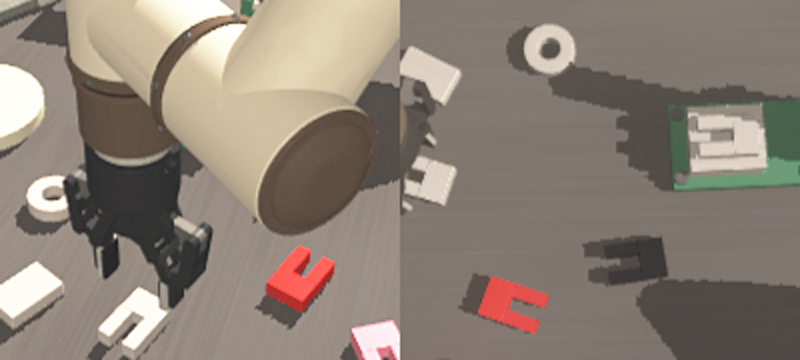

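carry_out([
  [-0.0014, -0.0009, 0.02],
  [-0.0014, -0.0009, 0.04],
  [-0.0014, -0.0009, 0.044],
  [-0.0014, -0.0009, 0.044],
  [-0.0014, -0.0009, 0.044],
  [-0.0014, -0.0009, 0.044],
  [-0.0014, -0.0009, 0.044],
  [-0.0014, -0.0009, 0.044],
], roll=[0, 0, 0, 0, 0, 0, 0, 0], claw=[0.06, 0.06, 0.06, 0.06, 0.03, 0.03, 0.03, 0.03])

```text
clock: 10.1
position: [457.6, 289.2, 179.2]
ee_rot: [-0.588, 0.809, 0.0, 0.001]
contact_force: [-0.7, -0.7, 5.2]
gripper_width: 38.0
grasp_force: 60.9
```

carry_out([
  [0, 0, -0.04],
  [0, 0, -0.1],
  [0, 0, -0.15],
  [0, 0, -0.15],
  [0, 0, -0.15],
], roll=[0, 0, 0, 0, 0], claw=[0.03, 0.03, 0.03, 0.03, 0.03])

```text
clock: 10.72
position: [456.4, 288.3, 326.7]
ee_rot: [-0.588, 0.809, 0.0, -0.001]
contact_force: [-0.4, 0.2, -2.7]
gripper_width: 38.3
grasp_force: 61.9
```

```bash
python3 -c "
from h import *
go([489.2,-23,265],2.4)
np.set_printoptions(precision=1,suppress=True)
q=held(get_image('side'));R=Ro.from_euler('z',18,degrees=True).as_matrix()
q=q@R.T;q=q[abs(q[:,0])<19]
for lo in range(-40,42,8):
    k=q[(q[:,1]>=lo)&(q[:,1]<lo+8)]
    if len(k):print(lo,len(k),'y',np.percentile(k[:,1],[1,99]),'z',np.percentile(k[:,2],[2,50,98]))
"
```

```text
slide [ 0.2857 -0.1276  0.0619] roll -20.424143922563246 cur yaw 161.98 tilt [-2.2e-03 -8.0e-04 -1.0e+00] pos [456.4 288.3 326.7] t 10.725
-32 10 y [-29.  -24.5] z [-165.5 -163.4 -162.6]
-24 27 y [-23.5 -16.2] z [-165.4 -163.6 -161.3]
-16 45 y [-15.6  -8.5] z [-165.1 -163.7 -161.3]
-8 79 y [-7.7 -0.2] z [-177.9 -164.8 -162.6]
0 61 y [0.2 7.8] z [-179.2 -164.2 -162. ]
8 73 y [ 8.1 15.7] z [-179.7 -164.  -161.6]
16 80 y [16.2 23.7] z [-177.2 -164.  -161.9]
24 138 y [24.1 31.2] z [-179.1 -169.1 -162.6]
```

carry_out([
  [0.055, -0.025, 0],
  [0.11, -0.05, 0],
  [0.165, -0.075, 0],
  [0.22, -0.1, 0],
  [0.275, -0.125, 0.0],
  [0.2857, -0.1276, 0.04],
  [0.2857, -0.1276, 0.061],
  [0.2857, -0.1276, 0.061],
], roll=[-5, -10, -15, -20.4, -20.4, -20.4, -20.4, -20.4], claw=[0.03, 0.03, 0.03, 0.03, 0.03, 0.03, 0.03, 0.03])

```text
clock: 11.78
position: [489.2, -22.9, 263.6]
ee_rot: [0.721, -0.692, -0.002, 0.004]
contact_force: [1.1, -0.2, -2.6]
gripper_width: 37.9
grasp_force: 61.9
```

```bash
python3 - <<'E'
from h import *
for n in("side","top"):
    p=get_image(n);X=cloud(p);hsv=cv2.cvtColor(p["img"],cv2.COLOR_RGB2HSV)
    m=(abs(X[...,0]-489)<45)&(abs(X[...,1]+22)<50)&(X[...,2]>75)&(X[...,2]<108)&(hsv[...,2]>120)
    q=X[m];print(n,len(q),np.percentile(q,[2,50,98],axis=0).ravel().round(1) if len(q) else"")
go([489.2,-23,242],2.4)
E
```

```text
side 361 [461.9 -49.   84.5 491.5 -14.   98.2 509.9   9.4 104.4]
top 194 [466.7 -51.6  86.7 478.   -2.1 101.2 505.3   7.6 103.9]
slide [0.0008 0.0014 0.0243] roll 0.05807809614714188 cur yaw -177.54 tilt [-1.3e-03 -7.0e-04 -1.0e+00] pos [490.6 -22.1 266.3] t 11.875
```

carry_out([
  [0.0008, 0.0012, 0.015],
  [0.0008, 0.0012, 0.022],
  [0.0008, 0.0012, 0.024],
  [0.0008, 0.0012, 0.025],
  [0.0008, 0.0012, 0.025],
  [0.0008, 0.0012, 0.025],
], roll=[0, 0, 0, 0, 0, 0], claw=[0.03, 0.03, 0.03, 0.03, 0.03, 0.03])

```text
clock: 12.62
position: [489.3, -23.0, 242.0]
ee_rot: [0.722, -0.692, 0.0, -0.0]
contact_force: [0.5, 0.8, -3.4]
gripper_width: 37.9
grasp_force: 61.9
```

carry_out([
  [0, 0, 0.001],
  [0, 0, 0.0015],
  [0, 0, 0.002],
  [0, 0, 0.002],
], roll=[0, 0, 0, 0], claw=[0.03, 0.03, 0.03, 0.03])

```text
clock: 13.12
position: [489.2, -23.1, 240.3]
ee_rot: [0.722, -0.692, 0.0, -0.0]
contact_force: [-2.5, 0.1, 3.6]
gripper_width: 37.9
grasp_force: 62.6
```

carry_out([
  [0, 0, 0],
  [0, 0, 0],
  [0, 0, 0],
  [0, 0, -0.03],
  [0, 0, -0.09],
  [0, 0, -0.15],
  [0, 0, -0.21],
  [0, 0, -0.21],
], roll=[0, 0, 0, 0, 0, 0, 0, 0], claw=[0.06, 0.06, 0.06, 0.06, 0.06, 0.03, 0.0, 0.0])

```text
clock: 14.12
position: [489.8, -23.1, 455.2]
ee_rot: [0.722, -0.692, 0.004, -0.005]
contact_force: [0.5, -0.5, -0.7]
gripper_width: 5.7
grasp_force: 0.0
```

```bash
python3 -c "
from h import *
go([497.5,-225,450],2.4)"
```

```text
slide [0.202  0.001  0.0049] roll 0.053995071892416036 cur yaw -177.55 tilt [ 0.0123  0.0021 -0.9999] pos [489.8 -23.1 455.2] t 14.125
```

carry_out([
  [0.05, 0, 0],
  [0.11, 0, 0],
  [0.17, 0.0, 0],
  [0.204, 0.0, 0],
  [0.204, 0.0, 0],
  [0.204, 0.0, 0],
], roll=[0, 0, 0, 0, 0, 0], claw=[0, 0, 0, 0, 0, 0])

```text
clock: 14.88
position: [497.8, -226.6, 448.7]
ee_rot: [0.722, -0.692, -0.001, 0.0]
contact_force: [-1.1, 0.5, -0.5]
gripper_width: 0.3
grasp_force: 0.0
```

```bash
python3 - <<'E'
from h import *
go([497.5,-225,388],2.4)
t=get_image("top");sd=get_image("side")
for n,p in(("top",t),("side",sd)):
    X=cloud(p)
    for lo,hi in((53,69),(69,86)):
        r,b,c,z,k=fit(X,None,(489,-22),60,lo,hi);print(n,lo,np.round(r[0],1),np.round(r[1],1),round(r[2],1),c.round(1),round(z,1),k)
    m=(abs(X[...,0]-495)<25)&(X[...,1]>-190)&(X[...,1]<-100)&(X[...,2]>110)&(X[...,2]<250)
    q=X[m];print("strap",q.min(0).round(),q.max(0).round())
a=sd["img"][60:240,220:420,::-1];b=t["img"][80:260,320:520,::-1]
cv2.imwrite("pics/both5.png",cv2.resize(np.hstack([a,b]),None,fx=2,fy=2,interpolation=cv2.INTER_CUBIC))
E
```

```text
slide [-0.0016  0.0001  0.0607] roll 0.015289642770596856 cur yaw -177.58 tilt [-1.7e-03  7.0e-04 -1.0e+00] pos [ 497.8 -226.6  448.7] t 14.875
top 53 [487.3 -22.4] [39.8 59.2] 1.6 [479.3 -17.4  60.3] 60.1 98
top 69 [487.7 -23. ] [40.8 60. ] 2.8 [487.2 -25.1  76.4] 76.7 558
strap [ 477. -162.  110.] [ 513. -149.  158.]
side 53 [486.9 -21.9] [39.6 65.6] 0.2 [484.7  -7.9  61.1] 61.1 141
side 69 [488.3 -23.1] [40.4 65.2] 2.8 [487.2 -20.6  75. ] 75.4 286
strap [ 477. -178.  110.] [ 514. -145.  242.]
```

View pics/both5.png

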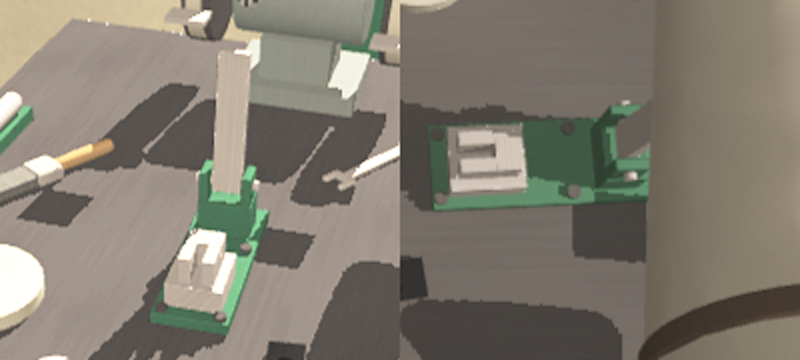

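carry_out([
  [0, 0, 0.04],
  [0, 0, 0.061],
  [0, 0, 0.061],
  [-0.012, 0, 0.061],
  [-0.024, 0, 0.061],
  [-0.034, 0, 0.061],
  [-0.042, 0, 0.061],
  [-0.05, 0, 0.061],
], roll=[0, 0, 0, 0, 0, 0, 0, 0], claw=[0, 0, 0, 0, 0, 0, 0, 0])

```text
clock: 15.98
position: [495.8, -176.6, 389.3]
ee_rot: [0.722, -0.692, 0.001, -0.0]
contact_force: [0.1, -2.0, 0.9]
gripper_width: 0.2
grasp_force: 0.8
```

carry_out([
  [-0.01, 0, 0],
  [-0.02, 0, 0],
  [-0.03, 0, 0],
  [-0.04, 0, 0],
  [-0.05, 0, 0],
  [-0.06, 0, 0],
  [-0.07, 0, 0],
  [-0.075, 0, 0],
], roll=[0, 0, 0, 0, 0, 0, 0, 0], claw=[0, 0, 0, 0, 0, 0, 0, 0])

```text
clock: 16.98
position: [492.5, -101.2, 388.8]
ee_rot: [0.722, -0.692, -0.0, -0.0]
contact_force: [0.1, -0.5, -0.4]
gripper_width: -0.0
grasp_force: 0.1
```

```bash
cat >> h.py <<'E'
def strap(p):
    X=cloud(p);m=(abs(X[...,0]-493)<16)&(X[...,1]>-150)&(X[...,1]<25)&(X[...,2]>86)&(X[...,2]<250)
    q=X[m]
    for lo in range(-150,25,15):
        k=q[(q[:,1]>=lo)&(q[:,1]<lo+15)]
        if len(k):print(lo,len(k),np.percentile(k[:,2],[2,50,98]).round(1),np.median(k[:,0]).round(1))
E
python3 -c "
from h import *
strap(get_image('side'))"
```

```text
-150 59 [ 87.2  94.6 107.3] 490.1
-135 101 [100.5 117.6 132.9] 491.6
-120 119 [129.9 147.9 238. ] 491.2
-105 239 [161.7 222.9 248.8] 491.1
-90 214 [191.9 215.6 247. ] 491.7
-75 15 [217.2 221.5 225.2] 495.5
```

carry_out([
  [-0.01, 0, 0],
  [-0.018, 0, 0],
  [-0.025, 0, 0],
  [-0.025, 0, 0],
  [-0.025, 0, 0],
  [-0.025, 0, -0.02],
  [-0.025, 0, -0.02],
  [-0.025, 0, -0.02],
], roll=[0, 0, 0, 0, 0, 0, 0, 0], claw=[0, 0, 0, 0, 0, 0, 0, 0])

```text
clock: 18.02
position: [491.3, -77.2, 408.1]
ee_rot: [0.722, -0.692, -0.0, 0.0]
contact_force: [0.0, -0.7, -0.5]
gripper_width: 0.1
grasp_force: 0.0
```

carry_out([
  [0, 0, 0],
  [0, 0, 0],
  [0, 0, 0],
  [0, 0, 0],
  [0, 0, 0],
  [0, 0, 0],
  [0, 0, 0],
  [0, 0, 0],
], roll=[0, 0, 0, 0, 0, 0, 0, 0], claw=[0, 0, 0, 0, 0, 0, 0, 0])

```text
clock: 19.02
position: [491.5, -77.0, 408.7]
ee_rot: [0.722, -0.692, -0.0, 0.0]
contact_force: [-1.5, 0.8, 0.5]
gripper_width: -0.1
grasp_force: 0.0
```

```bash
python3 -c "
from h import *
p=get_image('side');strap(p)
# nose: hinge-seat frame
c=np.array([489.3,-22.7]);a=np.radians(2.6);n=c+15*np.array([-np.sin(a),np.cos(a)])
go([n[0],n[1],290],2.4)"
```

```text
-150 39 [86.6 87.9 89.6] 493.5
-135 39 [86.5 88.7 90.8] 493.3
-120 44 [87.4 89.6 92. ] 491.3
-105 42 [88.6 90.2 92.9] 493.7
-90 53 [ 89.4  91.2 247.8] 489.9
-75 114 [ 89.9 238.8 249.8] 490.4
-60 47 [90.  92.4 94.6] 492.9
-45 49 [91.6 93.4 96. ] 491.0
-30 51 [92.  94.1 96.3] 492.1
-15 49 [91.8 94.3 97. ] 491.4
0 71 [86.5 93.3 97.6] 492.2
slide [-6.940e-02 -1.000e-04  1.187e-01] roll 0.026317831629285138 cur yaw -177.57 tilt [ 0.  0. -1.] pos [491.5 -77.  408.7] t 19.075
```

carry_out([
  [-0.04, 0, 0],
  [-0.069, 0, 0],
  [-0.069, 0, 0.04],
  [-0.069, 0, 0.09],
  [-0.069, 0, 0.118],
  [-0.069, 0, 0.118],
  [-0.069, 0, 0.118],
  [-0.069, 0, 0.118],
], roll=[0, 0, 0, 0, 0, 0, 0, 0], claw=[0, 0, 0, 0, 0, 0, 0, 0])

```text
clock: 20.08
position: [489.1, -8.0, 292.3]
ee_rot: [0.722, -0.692, 0.001, -0.001]
contact_force: [0.5, -0.0, 0.6]
gripper_width: 0.0
grasp_force: 0.0
```

```bash
python3 -c "
from h import *
p=get_image('side');strap(p)
np.set_printoptions(suppress=True)
c=np.array([489.3,-22.7]);a=np.radians(2.6);n=c+15*np.array([-np.sin(a),np.cos(a)])
go([n[0],n[1],265],2.4)"
```

```text
-150 4 [86.5 87.6 88. ] 480.1
-135 9 [86.4 87.2 88.8] 481.0
-120 25 [86.2 87.3 89.8] 484.6
-105 28 [86.3 88.  89.7] 487.9
-90 25 [86.3 87.7 89.6] 484.2
-75 25 [86.4 87.5 90.7] 485.5
-60 27 [86.2 87.5 88.8] 485.5
-45 42 [86.8 88.2 89.8] 491.4
-30 58 [ 86.5  87.8 175.8] 492.0
-15 138 [ 86.3 135.4 182.5] 492.7
0 554 [ 87.2 190.3 230.9] 492.1
15 6 [218.  224.9 249.3] 503.7
slide [-0.0003  0.0004  0.0271] roll 0.027727819247957086 cur yaw -177.57 tilt [ 0.003   0.0008 -1.    ] pos [489.   -8.  292.1] t 20.125
```

carry_out([
  [0, 0, 0.015],
  [0, 0, 0.024],
  [0, 0, 0.026],
  [0, 0, 0.027],
  [0, 0, 0.028],
  [0, 0, 0.028],
], roll=[0, 0, 0, 0, 0, 0], claw=[0, 0, 0, 0, 0, 0])

```text
clock: 20.88
position: [488.6, -8.1, 262.9]
ee_rot: [0.722, -0.692, 0.0, -0.0]
contact_force: [-0.3, -0.6, -0.2]
gripper_width: -0.3
grasp_force: 0.0
```

carry_out([
  [0, 0, 0.0005],
  [0, 0, 0.001],
  [0, 0, 0.0015],
  [0, 0, 0.002],
  [0, 0, 0.002],
], roll=[0, 0, 0, 0, 0], claw=[0, 0, 0, 0, 0])

```text
clock: 21.5
position: [488.7, -8.0, 262.4]
ee_rot: [0.722, -0.692, 0.0, -0.0]
contact_force: [-4.6, 0.9, 11.7]
gripper_width: 0.3
grasp_force: 6.0
```

carry_out([
  [0, 0, 0.0003],
  [0, 0, 0.0003],
  [0, 0, 0.0003],
  [0, 0, 0.0003],
], roll=[0, 0, 0, 0], claw=[0, 0, 0, 0])

```text
clock: 22.0
position: [488.6, -8.0, 262.4]
ee_rot: [0.722, -0.692, 0.0, -0.0]
contact_force: [-4.5, 1.3, 13.6]
gripper_width: 0.4
grasp_force: 6.9
```

carry_out([
  [0, 0, -0.005],
  [0, 0, -0.03],
  [0, 0, -0.08],
  [-0.05, 0, -0.14],
  [-0.11, 0, -0.18],
  [-0.17, 0, -0.18],
  [-0.2, 0, -0.18],
  [-0.2, 0, -0.18],
], roll=[0, 0, 0, 0, 0, 0, 0, 0], claw=[0, 0, 0, 0, 0, 0, 0, 0])

```text
clock: 23.0
position: [479.9, 194.5, 440.3]
ee_rot: [0.723, -0.69, -0.0, -0.0]
contact_force: [-0.1, -0.1, 0.2]
gripper_width: -0.0
grasp_force: 0.0
```

```bash
python3 -c "
from h import *
t=get_image('top');sd=get_image('side');strap(t)
a=sd['img'][60:240,220:420,::-1];b=t['img'][80:260,320:520,::-1]
cv2.imwrite('pics/both6.png',cv2.resize(np.hstack([a,b]),None,fx=2,fy=2,interpolation=cv2.INTER_CUBIC))
"
```

```text
-150 123 [86.8 89.1 91.6] 492.4
-135 131 [86.7 88.9 91.9] 492.6
-120 127 [86.2 88.9 91.7] 492.7
-105 127 [86.5 89.  91.8] 493.8
-90 124 [86.4 88.9 91.8] 493.5
-75 131 [86.4 88.9 92. ] 492.9
-60 121 [86.5 88.9 91.2] 492.9
-45 123 [86.3 89.  91.8] 491.6
-30 121 [86.5 88.9 91.7] 491.7
-15 123 [86.4 88.9 91.6] 491.3
0 60 [86.5 89.1 91. ] 491.2
```

View pics/both6.png

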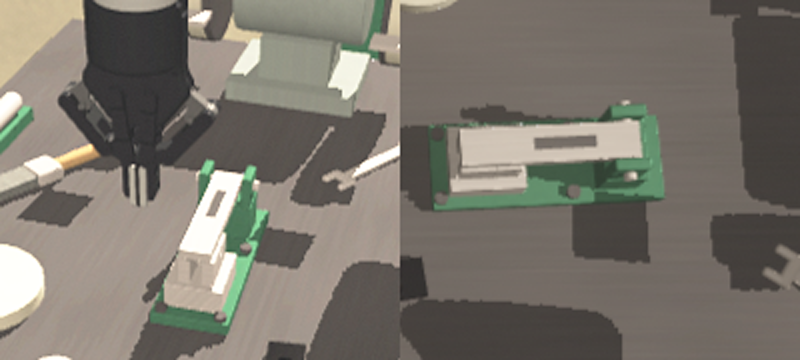

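The strap lies level: its top face reads 89 mm all along. It rests on the aligned two-plate stack with the gripper clear, so I'm handing in.

```bash
python3 -c "
from bench import *
print(job_done())"
```

```text
the job is handed in; nothing more can be done
None
```

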